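# Test the lathe's emergency stop and re-arm it

### The job

Test the wood lathe's emergency stop with your fingertips: press the red mushroom head down until it latches and stays in by itself when let go, then push its wings round clockwise (seen from above) until the latch releases and the head springs back out. Once it is out, press the green reset button all the way in and let it go. Leave everything else on the bench where it stands.

Things in the scene. Friction and masses are not known exactly. Their poses are not given: they have to be found in the camera images.
- stop_head: red mushroom head; origin on its upright axis, level with its underside (76 mm above the bench when out, 67 latched, 64 at the stop). Dome 54 mm wide, 26 high. Two wings reach out along its own +y and -y to 50 mm from the axis, 14 mm thick (x), 18 mm high from the underside up, white stripe on top; free air beside and below them down to the box
- stop_top (a point): middle of the top of the dome, 102 mm above the bench when out
- stop_push (a joint): how far the head is pressed in, m: 0 out, 0.012 at the stop. The spring pushes back with 4 N when out, rising to about 9 N at the stop. Pressed to the stop it latches, and then stays at about 0.009 by itself until twisted
- stop_twist (a joint): twist of the head, rad, clockwise seen from above: 0 at rest, 0.9 at the stop. A light spring (0.04 to 0.08 N m) turns it back when let go. While latched, twisting past about 0.5 frees the latch and the head springs out by itself
- stop_box: yellow box under the stop head, 100 x 100 x 50 mm, fixed to the bench; origin at the centre of its underside. A black collar 60 mm wide and 4 mm high on its top surrounds the axis
- reset_box: grey box 80 x 80 x 50 mm with the green button in the middle of its top, fixed to the bench; origin at the centre of its underside
- reset_button_top (a point): middle of the top of the green reset button (32 mm wide, in a black ring 48 mm wide and 12 mm high), 72 mm above the bench when out
- reset_button (a joint): how far the green button is pressed, m: 0 out, 0.006 fully in, which takes 5 N; it springs back
- gouge: carving gouge lying along its x axis, wooden handle 26 mm thick, 230 mm long in all; loose, origin on the bench near its middle
- mallet: wooden mallet lying flat, dark head 110 x 70 x 60 mm, pale handle 26 mm thick along its +y; loose, origin under the head
- sanding_block: cork sanding block 70 x 110 x 30 mm; loose; origin at the centre of its underside
- bowl: turned wooden bowl 110 mm wide, 45 mm tall; loose; origin at the centre of its underside
- glue: white glue bottle 60 mm wide, 150 mm tall, orange cap; loose; origin at the centre of its underside
- blank: square pale wood blank 160 x 55 x 50 mm; loose; origin at the centre of its underside
- mug: blue mug 80 mm wide, 90 mm tall; loose; origin at the centre of its underside

How it is judged:
On the way, in this order (a step that is already met when the one before it is completed fails the run):
1. the stop head is latched: in by at least 8 mm and not touched by the robot (value of joint stop_push above 0.008 m and contact force between each of the fingers, the arm and stop_head below 0.3 N), for 0.1 s.
2. the stop head has been twisted free and is back out (less than 2 mm in) (value of joint stop_push below 0.002 m), for 0.1 s.
3. the green button is pressed at least 4.5 mm in, with the stop head out (value of joint reset_button above 0.0045 m and value of joint stop_push below 0.002 m), for 0.05 s.
At the end, for the whole second after the job is handed in: the stop head is out (less than 2 mm in) and back at rest in twist (below 0.1 rad), the green button is out again (less than 1.5 mm in), and every loose thing is within 20 mm of where it stood (value of joint stop_push below 0.002 m and value of joint stop_twist below 0.1 rad and value of joint reset_button below 0.0015 m and distance of each of gouge, mallet, sanding_block, bowl, glue, blank, mug from where it was at the start of the episode below 0.02 m); the robot touches nothing.
It fails at once if the green button is pressed more than 3 mm while the stop head is in by more than 3 mm (value of joint each of reset_button, stop_push above 0.003 m).
It fails at once if a loose thing on the bench is moved or lifted by more than 20 mm (distance of any of gouge, mallet, sanding_block, bowl, glue, blank, mug from where it was at the start of the episode above 0.02 m).
It also fails if it takes over 64 s, if anything falls off the work surface, if the arm or the gripper's body presses on something with over 40 N, if the wrist force passes 120 N, or if a joint passes its speed limit or range.

### The arm

A 6-joint arm with a two-finger parallel gripper is mounted at the origin on the work surface. World frame = base frame: x ahead of the robot, y to its left, z up, the work surface at z = 0. Lengths are in m, angles in rad, forces in N, time in s.
With the tool pointing down it reaches from about 0.35 to 0.775 m from the base axis. Payload 5.5 kg.
Tool frame: the origin (TCP) lies on the centre line of the jaws, within the pads' length; the fingertips stand 11 mm ahead of it and the grasp point (between the pads) lies 8 mm behind it (env.tip_reach is the distance from the TCP to the fingertips, in m); z points along the fingers, x is the direction in which the jaws open and shut, and the axes are right-handed (so a half turn about z gives the same grasp; the last joint's range is limited). The gripper opens to 85 mm and grips with 20 to 120 N. Pads are 22 mm wide; open, the fingers measure 114 mm over their backs; the gripper's body (76 mm by 85 mm) begins 54 mm behind the grasp point. The pads swing forward as they close: fully open they stand 13 mm farther back than shut.
Start: joints at [1.203, 0.313, 0.046, 1.304, 0, 1.431], TCP at [0.13, 0.56, 0.242] pointing down, gripper open.
Joint ranges: [-2.76, 2.76], [-0.86, 1.69], [-1.03, 1.26], [-2.2, 2.34], [-1.47, 1.5], [-3.14, 3.14]. Speed limits (rad/s): [2.57, 2.57, 3.14, 3.14, 3.14, 3.14].

### API

Orientations are given as a unit quaternion [w, x, y, z].
In Python, from workcell import env gives the robot as it stands.
- The arm moves only by the tool carry_out, never from a script. Its argument "moves" is one flat list of numbers, 7 for each row, row after row: the gripper command: -1 is shut, 1 is fully open, values between are in proportion, then the shift along the tool's x, y, z in m, then the turn, a rotation vector about the tool's x, y, z in degrees. A call has exactly 5 rows; each row shifts and turns the pose as measured when the row begins, along the tool's axes as they then stand; what a row does not reach is not made up. A row lasts 1/8 s, in which the tool goes at most 62.5 mm and 10.7 degrees, less where a joint would pass 70% of its speed; a pose out of reach is approached as far as the arm can. A call is refused whole if a number of a shift passes 0.0625 or a number of a turn 10.7, either way. A call with a gripper value outside its range is refused whole. The fingers move at their own pace and stop on an object; "squeeze" is the grip in N (left out, the last holds). Time passes only in rows, so rows that do not move let the fingers close, or fill a call up. It gives the time, the measured TCP pose, the force and the opening at its end, in the units of the state.
- env.get_state(): the state, without advancing time (a new reading comes with each control period).
- env.read_camera(name): name is "side" or "top" or "wrist"; returns the picture (384x512x3 uint8, red, green, blue); there is no depth.
- env.calibration(name): a dict with "camera_matrix" (3x3 intrinsics, pixels), "k1" (the pictures are not rectified: a ray, as slopes to the right and down, at radius r is drawn at 1 + k1 r^2 times it, then the intrinsics apply), "rvec" (rotation vector, rad) and "tvec" (3), from world to camera coordinates, as OpenCV has them; the wrist camera has in their place "hand_eye" (4x4, takes a point from camera to tool coordinates, whose origin is the TCP and whose axes are the tool frame's). Camera axes: x right, y down, z forward; pixel columns grow to the right and rows downward; lengths in m; the calibration is good to about 2 mm. A picture is of the moment at which its call begins: read the wrist's pose just before it. calibration takes no time and is no camera call.
- env.hand_in(): hands the job in, once; it reports no verdict.
The state is a dict: "clock": time; "joint_pos": joint angles; "qvel": joint speeds; "tau": joint torques, N m; "tcp_pos": TCP position; "orientation": TCP orientation; "wrist_force": force on the tool from outside, world axes, zero at the start; "ft_torque": the same for the moment, N m; "finger_gap": finger opening in m.
Only numpy, scipy, OpenCV 4.12 (cv2) and the standard library are available. Lean on these libraries where they do the work, as an engineer would, in place of code of your own. Each camera call takes 0.05 s, during which the arm holds its last target. There are 200 camera calls.

## Working session

There is one attempt and no reset: what is moved stays moved. The work goes in short steps, Python scripts to look and compute and a tool call to move; the robot and the scene stay as the last step left them, time stands still between calls to the robot, and variables do not carry over. Pictures are saved under pics/ and viewed, about 8 in all and at most 12, crops included, and the job is handed in when it is done.

Besides the shell and the picture viewer there is one more tool, called after "Call:" by a JSON object that holds its "fn" and its "kwargs". carry_out: Moves the arm, as the interface text tells. Its arguments: {"type":"object","properties":{"moves":{"type":"array"},"squeeze":{"type":"number"}},"required":["moves"]}

```bash
mkdir -p pics; ls; python3 - <<'E'
from workcell import env
import cv2,numpy as np
s=env.get_state(); print(s, env.tip_reach)
for n in("top","side","wrist"):
    cv2.imwrite(f"pics/{n}0.png",cv2.cvtColor(env.read_camera(n),cv2.COLOR_RGB2BGR)); print(n,env.calibration(n))
E
```

```text
pics
{'clock': 0.0, 'joint_pos': array([ 1.20340948e+00,  3.13985220e-01,  4.49717909e-02,  1.30358889e+00,
       -3.63023918e-05,  1.43121946e+00]), 'qvel': array([-0.0022927 , -0.00199078, -0.00136184,  0.0005574 , -0.00077595,
        0.00093028]), 'tau': array([ 1.08953773e-03, -4.80621314e+01,  2.98536015e+01,  1.94241980e-02,
       -6.98165263e-05,  8.40124130e-06]), 'tcp_pos': array([0.12968916, 0.55967918, 0.24141454]), 'orientation': array([ 4.73629097e-04,  7.82893223e-01,  6.22155435e-01, -7.69027353e-04]), 'wrist_force': array([-0.06991815, -1.17005143,  0.51919001]), 'ft_torque': array([-0.02374351, -0.00995458, -0.04333406]), 'finger_gap': 0.08555576641884047} 0.011
top {'camera_matrix': array([[459.8225268 ,   0.        , 255.97856241],
       [  0.        , 459.8225268 , 189.49560364],
       [  0.        ,   0.        ,   1.        ]]), 'k1': -0.18746052069242145, 'rvec': array([ 2.18926513, -2.15373182,  0.1546653 ]), 'tvec': array([-0.02657358,  0.57460681,  1.48348035])}
side {'camera_matrix': array([[393.76291348,   0.        , 255.13599172],
       [  0.        , 393.76291348, 190.24916783],
       [  0.        ,   0.        ,   1.        ]]), 'k1': -0.06713111111536207, 'rvec': array([ 2.27324821, -0.34931185,  0.13791722]), 'tvec': array([-0.55469136,  0.18665919,  1.03189374])}
wrist {'camera_matrix': array([[274.00287833,   0.        , 253.90687411],
       [  0.        , 274.00287833, 194.04155019],
       [  0.        ,   0.        ,   1.        ]]), 'k1': -0.06229880362566945, 'hand_eye': array([[ 9.99998588e-01, -7.77797769e-04, -1.48948683e-03,
         6.47833660e-04],
       [ 1.15926006e-03,  9.61026542e-01,  2.76453688e-01,
        -7.09929087e-02],
       [ 1.21641132e-03, -2.76455024e-01,  9.61026087e-01,
        -1.31364492e-01],
       [ 0.00000000e+00,  0.00000000e+00,  0.00000000e+00,
         1.00000000e+00]])}
```

View pics/top0.png

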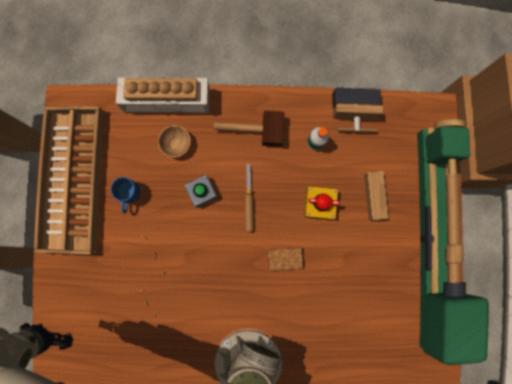

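View pics/side0.png

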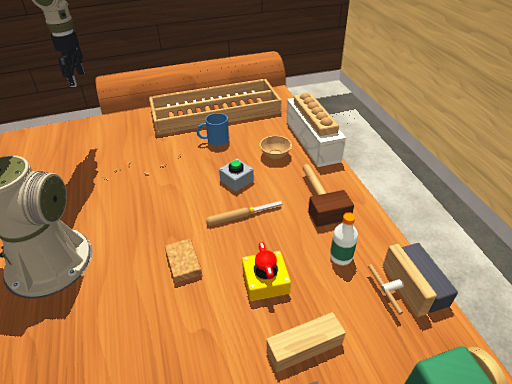

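The top view shows the red head at about (323,202) and the green button at about (201,190). The side view has the head at (265,262) and the button at (236,166). I'll enlarge these to read them more closely.

```bash
python3 - <<'E'
import cv2,numpy as np
t=cv2.imread("pics/top0.png");s=cv2.imread("pics/side0.png")
def c(i,x,y,w=50,h=37): return cv2.resize(i[y:y+h,x:x+w],(400,296),interpolation=cv2.INTER_CUBIC)
cv2.imwrite("pics/c.png",np.vstack([np.hstack([c(t,298,184),c(t,176,172)]),np.hstack([c(s,240,240,60,44),c(s,211,150)])]))
E
```

```text
(no output)
```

View pics/c.png

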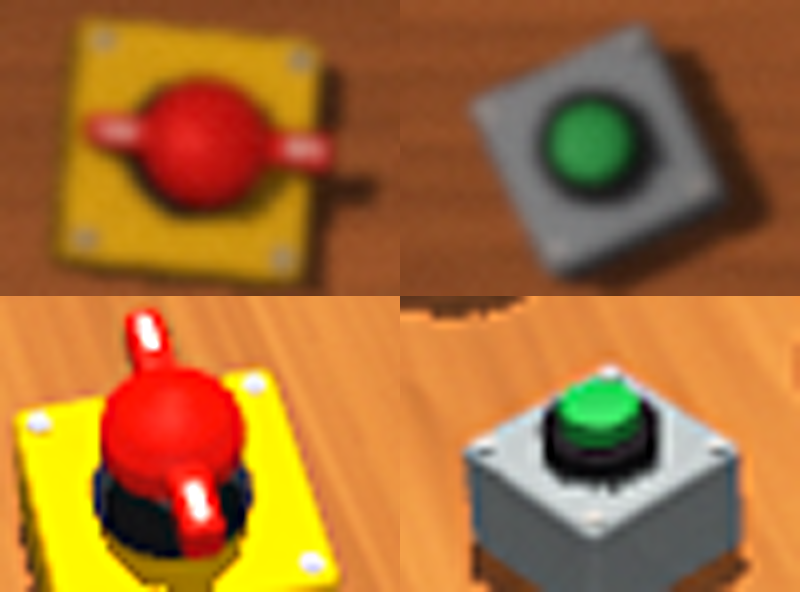

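```bash
cat >h.py <<'E'
from workcell import env
import cv2,numpy as np
from scipy.spatial.transform import Rotation as R
def cam(n,s=None):
    c=env.calibration(n);K=c["camera_matrix"];
    if n=="wrist":
        T=np.eye(4);q=s["orientation"];T[:3,:3]=R.from_quat(np.r_[q[1:],q[0]]).as_matrix();T[:3,3]=s["tcp_pos"];M=np.linalg.inv(T@c["hand_eye"])
        rv,t=cv2.Rodrigues(M[:3,:3])[0],M[:3,3]
    else: rv,t=c["rvec"],c["tvec"]
    return K,np.array([c["k1"],0,0,0,0]),cv2.Rodrigues(rv)[0],np.array(t)
def atz(n,uv,z,s=None):
    K,d,Rm,t=cam(n,s);p=cv2.undistortPoints(np.array([[uv]],float),K,d)[0,0]
    D=Rm.T@np.r_[p,1];C=-Rm.T@t;return (C+D*(z-C[2])/D[2])
def proj(n,P,s=None):
    K,d,Rm,t=cam(n,s);return cv2.projectPoints(np.atleast_2d(P).astype(float),cv2.Rodrigues(Rm)[0],t,K,d)[0][:,0]
E
python3 - <<'E'
from h import *
print("head",atz("top",(322.9,201.6),.088),atz("side",(265.4,259.5),.088))
print("wL",atz("top",(311.9,199.8),.094),atz("side",(262,245),.094))
print("wR",atz("top",(335.1,202.3),.094),atz("side",(269.3,270),.094))
print("btn",atz("top",(199.3,189.6),.072),atz("side",(235.5,163.1),.072))
for n,uv in dict(gouge=(250,197),mallet=(273,128),sand=(286,259),bowl=(175,142),glue=(319,137),blank=(377,195),mug=(125,191)).items():print(n,atz("top",uv,.03))
E
```

```text
head [ 0.53341411 -0.23055711  0.088     ] [ 0.53355486 -0.23779494  0.088     ]
wL [ 0.53803352 -0.19415872  0.094     ] [ 0.53798077 -0.19823372  0.094     ]
wR [ 0.53121605 -0.26896383  0.094     ] [ 0.53107774 -0.27341314  0.094     ]
btn [0.56688296 0.1660838  0.072     ] [0.56691559 0.15925876 0.072     ]
gouge [0.55016557 0.00211107 0.03      ]
mallet [ 0.78574624 -0.07168011  0.03      ]
sand [ 0.34812612 -0.11897449  0.03      ]
bowl [0.73145745 0.25752221 0.03      ]
glue [ 0.75838113 -0.22816298  0.03      ]
blank [ 0.56406901 -0.42578598  0.03      ]
mug [0.56261769 0.41986052 0.03      ]
```

Call:
{"fn": "carry_out", "kwargs": {"moves": [-1,-0.027,0.042,0,0,0,0,-1,-0.027,0.042,0,0,0,0,-1,-0.027,0.042,0,0,0,0,-1,-0.027,0.042,0,0,0,0,-1,-0.027,0.042,0,0,0,0], "squeeze": 40}}

```text
clock: 0.78
tcp_pos: [0.3061, 0.3783, 0.2396]
orientation: [0.001, 0.78, 0.625, -0.001]
wrist_force: [0.6, 0.2, -0.9]
finger_gap: 0.0001
```

Call:
{"fn": "carry_out", "kwargs": {"moves": [-1,-0.027,0.042,0,0,0,0,-1,-0.027,0.042,0,0,0,0,-1,-0.027,0.042,0,0,0,0,-1,-0.027,0.042,0,0,0,0,-1,-0.027,0.042,0,0,0,0]}}

```text
clock: 1.4
tcp_pos: [0.4859, 0.1938, 0.2391]
orientation: [0.0, 0.78, 0.625, -0.002]
wrist_force: [1.3, 0.6, -0.4]
finger_gap: 0.0001
```

```bash
cat >>h.py <<'E'
def goto(x,y,z,s=None):
    s=s or env.get_state();q=s["orientation"];r=R.from_quat(np.r_[q[1:],q[0]]);M=r.as_matrix()
    d=r.inv().apply(np.array([x,y,z])-s["tcp_pos"])
    tilt=r.inv().as_matrix()@np.cross(M[:,2],[0,0,-1])
    print("t",round(s["clock"],2),"tcp",s["tcp_pos"].round(4),"yaw",np.degrees(np.arctan2(M[1,0],M[0,0])).round(2),"tilt fix deg",np.degrees(tilt).round(2),"F",s["wrist_force"].round(1),"gap",round(s["finger_gap"],4),"shift",d.round(4),"j",s["joint_pos"].round(2))
E
python3 -c "
from h import *
goto(.534,-.234,.22)"
```

```text
t 1.4 tcp [0.4859 0.1938 0.2391] yaw 77.42 tilt fix deg [-0.1   0.17 -0.  ] F [ 1.3  0.6 -0.4] gap 0.0001 shift [-0.407   0.1402  0.0201] j [ 0.23  0.22 -0.09  1.27 -0.    0.45]
```

Call:
{"fn": "carry_out", "kwargs": {"moves": [-1,-0.051,0.0175,0,0,0,0,-1,-0.051,0.0175,0,0,0,0,-1,-0.051,0.0175,0,0,0,0,-1,-0.051,0.0175,0,0,0,0,-1,-0.051,0.0175,0,0,0,0]}}

```text
clock: 2.02
tcp_pos: [0.5179, -0.0823, 0.2378]
orientation: [-0.0, 0.78, 0.626, -0.002]
wrist_force: [1.2, -0.3, 0.6]
finger_gap: 0.0001
```

Call:
{"fn": "carry_out", "kwargs": {"moves": [-1,-0.051,0.0175,0,0,0,0,-1,-0.051,0.0175,0,0,0,0,-1,-0.051,0.0175,0,0,0,0,-1,0,0,0,0,0,-10.7,-1,0,0,0,0,0,-10.7]}}

```text
clock: 2.65
tcp_pos: [0.5349, -0.2535, 0.2355]
orientation: [-0.002, 0.649, 0.761, -0.002]
wrist_force: [0.1, -0.3, 0.4]
finger_gap: -0.0
```

Call:
{"fn": "carry_out", "kwargs": {"moves": [-1,0,0,0,0,0,-10.7,-1,0,0,0,0,0,-10.7,-1,0,0,0,0,0,-10.7,-1,0,0,0,0,0,0,-1,0,0,0,0,0,0]}}

```text
clock: 3.28
tcp_pos: [0.5337, -0.2538, 0.2332]
orientation: [-0.004, 0.414, 0.91, -0.001]
wrist_force: [-0.5, 0.0, 1.1]
finger_gap: 0.0002
```

```bash
python3 -c "
from h import *
s=env.get_state()
cv2.imwrite('pics/w1.png',cv2.cvtColor(env.read_camera('wrist'),cv2.COLOR_RGB2BGR))
goto(.534,-.234,.2)
print(proj('wrist',[[.534,-.234,.102],[.539,-.194,.094],[.531,-.272,.094],[.534,-.234,.076]],s))"
```

```text
t 3.33 tcp [ 0.5337 -0.2538  0.2332] yaw 131.15 tilt fix deg [-0.32 -0.4  -0.  ] F [-0.8  0.2  0.3] gap -0.0001 shift [0.0145 0.0134 0.0332] j [-0.58  0.35  0.08  1.31 -0.   -1.3 ]
[[266.89324469 202.49880602]
 [291.32054796 227.08356382]
 [240.3311198  174.35847023]
 [265.66639572 195.39726395]]
```

View pics/w1.png

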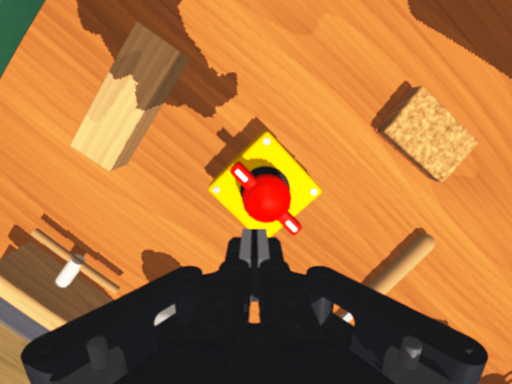

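```bash
python3 -c "
from h import *
s=env.get_state()
print(atz('wrist',(266,196.5),.088,s),atz('wrist',(243,178),.094,s),atz('wrist',(288,222.5),.094,s))
goto(.534,-.234,.125)"
```

```text
[ 0.53248575 -0.23564575  0.088     ] [ 0.53210564 -0.26753958  0.094     ] [ 0.53747797 -0.20026697  0.094     ]
t 3.33 tcp [ 0.5337 -0.2538  0.2332] yaw 131.15 tilt fix deg [-0.32 -0.4  -0.  ] F [-0.8  0.2  0.3] gap -0.0001 shift [0.014  0.0139 0.1082] j [-0.58  0.35  0.08  1.31 -0.   -1.3 ]
```

The wrist view has the dome at (266,196) and the stripes at (243,178) and (288,222). That puts the head at (0.534,-0.2345) with a wing yaw of about 85°, which agrees with the other cameras.

Call:
{"fn": "carry_out", "kwargs": {"moves": [-1,0.007,0.007,0.02,-0.3,-0.4,0,-1,0.007,0.007,0.03,0,0,0,-1,0,0,0.03,0,0,0,-1,0,0,0.025,0,0,0,-1,0,0,0,0,0,0]}}

```text
clock: 3.95
tcp_pos: [0.5355, -0.2337, 0.1263]
orientation: [0.001, 0.418, 0.909, -0.0]
wrist_force: [-0.8, -0.6, 0.6]
finger_gap: -0.0004
```

```bash
python3 -c "
from h import *
goto(.534,-.2345,.1)"
```

```text
t 3.95 tcp [ 0.5355 -0.2337  0.1263] yaw 130.61 tilt fix deg [ 0.02  0.13 -0.  ] F [-0.8 -0.6  0.6] gap -0.0004 shift [ 0.0005 -0.0017  0.0263] j [-0.55  0.39 -0.14  1.04 -0.   -1.26]
```

Call:
{"fn": "carry_out", "kwargs": {"moves": [-1,0,-0.0015,0.008,0,0,0,-1,0,0,0.006,0,0,0,-1,0,0,0.006,0,0,0,-1,0,0,0.004,0,0,0,-1,0,0,0.003,0,0,0]}}

```text
clock: 4.58
tcp_pos: [0.5361, -0.2358, 0.1044]
orientation: [0.004, 0.419, 0.908, -0.001]
wrist_force: [-2.7, 1.3, 6.6]
finger_gap: -0.0001
```

Call:
{"fn": "carry_out", "kwargs": {"moves": [-1,0,0,0.004,0,0,0,-1,0,0,0.004,0,0,0,-1,0,0,0.004,0,0,0,-1,0,0,0.004,0,0,0,-1,0,0,0.004,0,0,0]}}

```text
clock: 5.2
tcp_pos: [0.5363, -0.236, 0.1008]
orientation: [0.009, 0.419, 0.908, -0.002]
wrist_force: [-8.5, 4.8, 23.4]
finger_gap: -0.0004
```

At the stop: 23 N is well above the spring force. I'll lift off and check that it stays in.

Call:
{"fn": "carry_out", "kwargs": {"moves": [-1,0,0,-0.01,0,0,0,-1,0,0,-0.03,0,0,0,-1,0,0,-0.03,0,0,0,0.7,0,0,-0.02,0,0,0,0.7,0,0,0,0,0,0]}}

```text
clock: 5.82
tcp_pos: [0.5364, -0.2361, 0.1971]
orientation: [0.013, 0.419, 0.908, -0.002]
wrist_force: [0.9, -0.3, -0.5]
finger_gap: 0.0358
```

```bash
python3 -c "
from h import *
s=env.get_state()
w=cv2.cvtColor(env.read_camera('wrist'),cv2.COLOR_RGB2BGR);d=cv2.cvtColor(env.read_camera('side'),cv2.COLOR_RGB2BGR)
cv2.imwrite('pics/w2.png',np.hstack([cv2.resize(w[100:290,166:356],(380,380)),cv2.resize(d[230:306,220:300],(400,380))]))
for z in(.102,.093): print(proj('side',[[.534,-.2345,z]]))
goto(.534,-.2345,.081)"
```

```text
[[265.15974526 254.57105333]]
[[265.14727564 257.03542795]]
t 5.92 tcp [ 0.5353 -0.2354  0.1949] yaw 130.4 tilt fix deg [ 0.33  1.22 -0.  ] F [-1.   0.8 -1. ] gap 0.0506 shift [ 0.004  -0.0011  0.1138] j [-0.55  0.33 -0.05  1.17 -0.   -1.26]
```

View pics/w2.png

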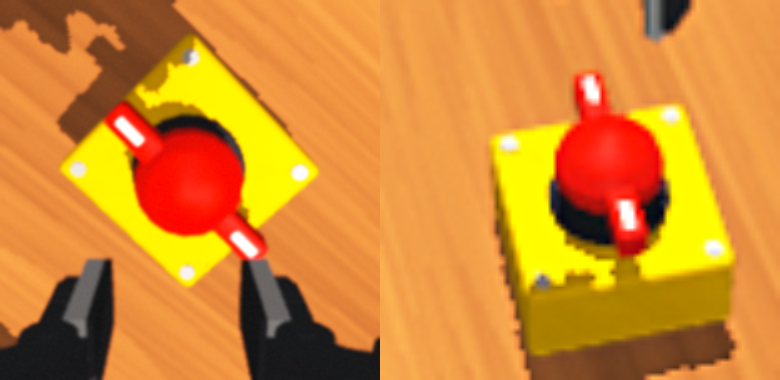

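The head is latched: its dome sits lower in both views and less of the collar shows. Next I straddle the dome with open fingers beside the wings.

Call:
{"fn": "carry_out", "kwargs": {"moves": [0.7,0.0015,0,0,0.3,1.2,0,0.7,0,0,0.025,0,0,0,0.7,0,0,0.03,0,0,0,0.7,0,0,0,0,0,0,0.7,0,0,0,0,0,0]}}

```text
clock: 6.55
tcp_pos: [0.5325, -0.2332, 0.1346]
orientation: [-0.005, 0.42, 0.908, 0.001]
wrist_force: [0.2, -0.3, 0.4]
finger_gap: 0.0726
```

```bash
python3 -c "
from h import *
goto(.534,-.2345,.073)"
```

```text
t 6.55 tcp [ 0.5325 -0.2332  0.1346] yaw 130.39 tilt fix deg [-0.14 -0.55  0.  ] F [ 0.2 -0.3  0.4] gap 0.0726 shift [-0.0026  0.0004  0.0616] j [-0.55  0.38 -0.12  1.08  0.   -1.26]
```

Call:
{"fn": "carry_out", "kwargs": {"moves": [0.7,-0.002,0,0.01,-0.1,-0.4,0,0.7,0,0,0.02,0,0,0,0.7,0,0,0.02,0,0,0,0.7,0,0,0.01,0,0,0,0.7,0,0,0,0,0,0]}}

```text
clock: 7.18
tcp_pos: [0.5364, -0.2364, 0.0758]
orientation: [0.003, 0.42, 0.908, -0.0]
wrist_force: [0.1, -0.1, 0.3]
finger_gap: 0.0726
```

```bash
python3 -c "
from h import *
goto(.534,-.2345,.073)
w=cv2.cvtColor(env.read_camera('wrist'),cv2.COLOR_RGB2BGR);d=cv2.cvtColor(env.read_camera('side'),cv2.COLOR_RGB2BGR)
cv2.imwrite('pics/w3.png',np.hstack([cv2.resize(w[100:290,166:356],(380,380)),cv2.resize(d[230:306,220:300],(400,380))]))"
```

```text
t 7.17 tcp [ 0.5364 -0.2364  0.0758] yaw 130.39 tilt fix deg [ 0.09  0.27 -0.  ] F [ 0.1 -0.1  0.3] gap 0.0726 shift [ 0.003  -0.0006  0.0028] j [-0.55  0.43 -0.21  0.93  0.   -1.26]
```

View pics/w3.png

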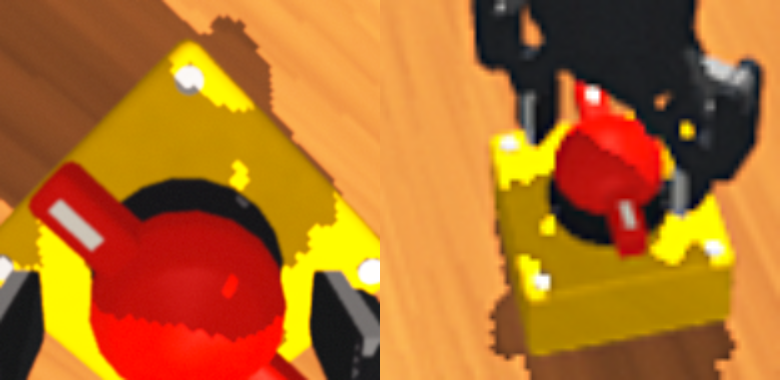

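Straddling looks clean, with the fingers clear of the dome and wings. Turning clockwise.

Call:
{"fn": "carry_out", "kwargs": {"moves": [0.7,0.003,0,0.003,0.1,0.3,0,0.7,0,0,0,0,0,8,0.7,0,0,0,0,0,8,0.7,0,0,0,0,0,8,0.7,0,0,0,0,0,8]}}

```text
clock: 7.9
tcp_pos: [0.5349, -0.2348, 0.0757]
orientation: [0.001, 0.66, 0.751, -0.001]
wrist_force: [0.6, -0.8, -0.2]
finger_gap: 0.0726
```

```bash
python3 -c "
from h import *
goto(.534,-.2345,.073);print(env.get_state()['ft_torque'])"
```

```text
t 7.9 tcp [ 0.5349 -0.2348  0.0757] yaw 97.4 tilt fix deg [ 0.05  0.15 -0.  ] F [ 0.6 -0.8 -0.2] gap 0.0726 shift [ 0.0004 -0.0008  0.0027] j [-0.55  0.43 -0.21  0.93 -0.   -0.68]
[-0.02847516  0.1133879   0.15422983]
```

Call:
{"fn": "carry_out", "kwargs": {"moves": [0.7,0,0,0,0,0,8,0.7,0,0,0,0,0,8,0.7,0,0,0,0,0,6,0.7,0,0,0,0,0,2,0.7,0,0,0,0,0,0]}}

```text
clock: 8.52
tcp_pos: [0.5346, -0.2344, 0.0769]
orientation: [0.001, 0.806, 0.592, -0.0]
wrist_force: [0.7, -0.2, -1.2]
finger_gap: 0.0728
```

```bash
python3 -c "
from h import *
goto(.534,-.2345,.073);print(env.get_state()['ft_torque'])
w=cv2.cvtColor(env.read_camera('wrist'),cv2.COLOR_RGB2BGR);d=cv2.cvtColor(env.read_camera('side'),cv2.COLOR_RGB2BGR)
cv2.imwrite('pics/w4.png',np.hstack([cv2.resize(w[100:290,166:356],(380,380)),cv2.resize(d[230:306,220:300],(400,380))]))"
```

```text
t 8.53 tcp [ 0.5346 -0.2344  0.0769] yaw 72.6 tilt fix deg [ 0.1   0.14 -0.  ] F [ 0.7 -0.2 -1.2] gap 0.0728 shift [-0.0003 -0.0005  0.0039] j [-0.55  0.43 -0.21  0.93 -0.   -0.25]
[-0.06310359  0.056489    0.06975294]
```

View pics/w4.png

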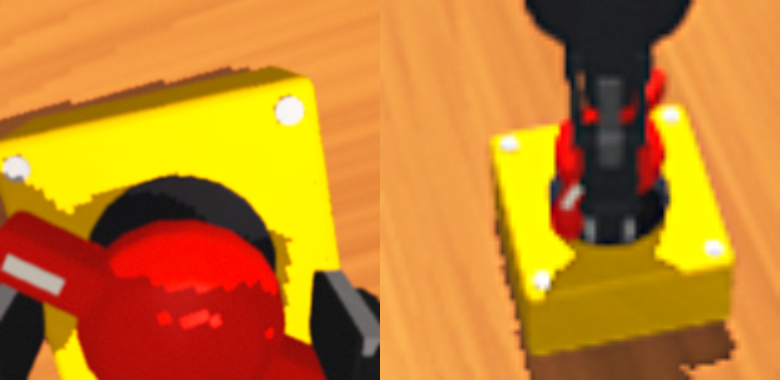

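The wings have turned and the dome looks larger, so it seems to have sprung out. I'll turn back, lift, and check.

Call:
{"fn": "carry_out", "kwargs": {"moves": [0.7,0,0,0,0,0,-9,0.7,0,0,0,0,0,-10,0.7,0,0,0,0,0,-10,0.7,0,0,0,0,0,-10,0.7,0,0,0,0,0,-10]}}

```text
clock: 9.25
tcp_pos: [0.5355, -0.2347, 0.0779]
orientation: [0.002, 0.474, 0.88, -0.001]
wrist_force: [-0.4, -0.4, 0.5]
finger_gap: 0.0724
```

Call:
{"fn": "carry_out", "kwargs": {"moves": [0.7,0,0,0,0,0,-6,0.7,0,0,-0.02,0,0,0,0.7,0,0,-0.04,0,0,0,0.7,0,0,-0.05,0,0,0,-1,0,0,0,0,0,0]}}

```text
clock: 9.88
tcp_pos: [0.5354, -0.2342, 0.1919]
orientation: [0.003, 0.424, 0.906, -0.001]
wrist_force: [0.1, -0.5, -0.0]
finger_gap: 0.0557
```

```bash
python3 -c "
from h import *
s=env.get_state()
w=cv2.cvtColor(env.read_camera('wrist'),cv2.COLOR_RGB2BGR);d=cv2.cvtColor(env.read_camera('side'),cv2.COLOR_RGB2BGR)
cv2.imwrite('pics/w5.png',np.hstack([cv2.resize(w[100:290,166:356],(380,380)),cv2.resize(d[230:306,220:300],(400,380))]))
goto(.567,.163,.15,s)"
```

```text
t 9.88 tcp [ 0.5354 -0.2342  0.1919] yaw 129.83 tilt fix deg [0.04 0.31 0.  ] F [ 0.1 -0.5 -0. ] gap 0.0557 shift [0.285  0.2786 0.0405] j [-0.55  0.35 -0.03  1.19 -0.   -1.24]
```

View pics/w5.png

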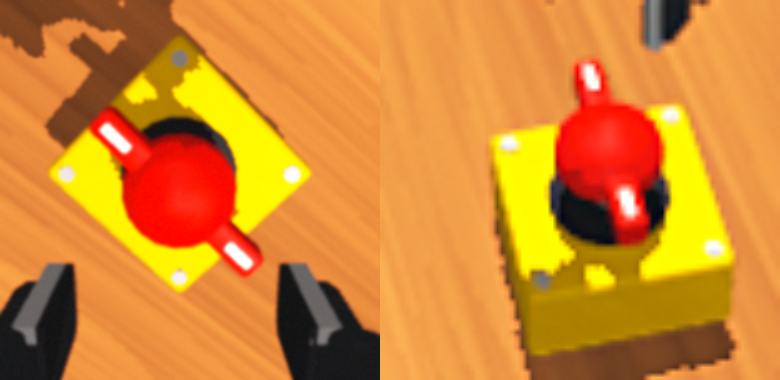

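The head is out (about 2.4 px higher in the side view) and its wings are back at rest. On to the button.

Call:
{"fn": "carry_out", "kwargs": {"moves": [-1,0.0355,0.035,0,0,0,0,-1,0.0355,0.035,0,0,0,0,-1,0.0355,0.035,0,0,0,0,-1,0.0355,0.035,0,0,0,0,-1,0.0355,0.035,0,0,0,0]}}

```text
clock: 10.6
tcp_pos: [0.551, 0.0193, 0.1792]
orientation: [-0.007, 0.427, 0.904, -0.002]
wrist_force: [1.4, 0.2, 0.4]
finger_gap: -0.0001
```

Call:
{"fn": "carry_out", "kwargs": {"moves": [-1,0.0355,0.035,0,0,0,0,-1,0.0355,0.035,0,0,0,0,-1,0.0355,0.034,0,0,0,0,-1,0,0,0,0,0,0,-1,0,0,0,0,0,0]}}

```text
clock: 11.22
tcp_pos: [0.5584, 0.1754, 0.1704]
orientation: [-0.013, 0.424, 0.905, -0.005]
wrist_force: [-0.2, 0.5, -1.4]
finger_gap: 0.0001
```

```bash
python3 -c "
from h import *
s=env.get_state()
w=cv2.cvtColor(env.read_camera('wrist'),cv2.COLOR_RGB2BGR)
cv2.imwrite('pics/w6.png',w)
g=cv2.inRange(cv2.cvtColor(w,cv2.COLOR_BGR2HSV),(45,120,60),(80,255,255));n,l,st,c=cv2.connectedComponentsWithStats(g)
for i in range(1,n):
  if st[i,4]>80: print(st[i],c[i],atz('wrist',c[i],.071,s))
goto(.567,.163,.15,s)"
```

```text
[ 218  183   37   36 1041] [235.93083573 200.63400576] [0.56676291 0.16521959 0.071     ]
t 11.22 tcp [0.5584 0.1754 0.1704] yaw 129.76 tilt fix deg [-1.16 -1.07  0.  ] F [-0.2  0.5 -1.4] gap 0.0001 shift [-0.0154 -0.0009  0.0201] j [ 0.16  0.38 -0.03  1.18  0.01 -0.53]
```

View pics/w6.png

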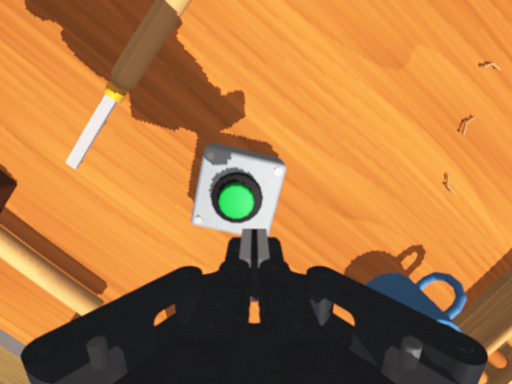

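The button is at (236,201), which gives (0.567,0.164) and agrees with the earlier estimate. Correcting the tilt and descending.

Call:
{"fn": "carry_out", "kwargs": {"moves": [-1,-0.014,-0.0005,0.01,-1.2,-1.1,0,-1,0,0,0.02,0,0,0,-1,0,0,0.02,0,0,0,-1,0,0,0.015,0,0,0,-1,0,0,0,0,0,0]}}

```text
clock: 11.9
tcp_pos: [0.5665, 0.1568, 0.1022]
orientation: [-0.0, 0.429, 0.903, -0.0]
wrist_force: [-0.4, -0.1, -0.7]
finger_gap: -0.0002
```

```bash
python3 -c "
from h import *
goto(.567,.164,.077)"
```

```text
t 11.9 tcp [0.5665 0.1568 0.1022] yaw 129.2 tilt fix deg [-0.05  0.02 -0.  ] F [-0.4 -0.1 -0.7] gap -0.0002 shift [0.0052 0.005  0.0252] j [ 0.13  0.41 -0.16  1.   -0.   -0.55]
```

Call:
{"fn": "carry_out", "kwargs": {"moves": [-1,0.0055,0.005,0.006,0,0,0,-1,0,0,0.008,0,0,0,-1,0,0,0.006,0,0,0,-1,0,0,0.004,0,0,0,-1,0,0,0.004,0,0,0]}}

```text
clock: 12.52
tcp_pos: [0.5686, 0.1647, 0.0766]
orientation: [0.002, 0.429, 0.903, 0.001]
wrist_force: [-10.0, -2.6, 32.1]
finger_gap: 0.0002
```

Call:
{"fn": "carry_out", "kwargs": {"moves": [-1,0,0,0.004,0,0,0,-1,0,0,0.004,0,0,0,-1,0,0,0.003,0,0,0,-1,0,0,0.003,0,0,0,-1,0,0,0.003,0,0,0]}}

```text
clock: 13.15
tcp_pos: [0.5684, 0.1647, 0.0768]
orientation: [0.006, 0.428, 0.904, 0.002]
wrist_force: [-7.9, -3.0, 20.1]
finger_gap: 0.0003
```

```bash
python3 -c "
from h import *
goto(.567,.164,.077)"
```

```text
t 13.15 tcp [0.5684 0.1647 0.0768] yaw 129.25 tilt fix deg [0.57 0.55 0.  ] F [-7.9 -3.  20.1] gap 0.0003 shift [ 0.0004 -0.0015 -0.0002] j [ 0.15  0.43 -0.2   0.92 -0.   -0.54]
```

The button is fully in: TCP at 0.077 with 20 to 32 N. Lifting off.

Call:
{"fn": "carry_out", "kwargs": {"moves": [-1,0,0,-0.01,0,0,0,-1,0,0,-0.03,0,0,0,-1,0,0,-0.04,0,0,0,-1,0,0,-0.05,0,0,0,-1,0,0,0,0,0,0]}}

```text
clock: 13.78
tcp_pos: [0.5668, 0.1652, 0.2114]
orientation: [0.007, 0.428, 0.904, 0.003]
wrist_force: [0.5, 0.2, -0.9]
finger_gap: -0.0004
```

```bash
python3 -c "
from h import *
goto(.567,.164,.077)
d=cv2.cvtColor(env.read_camera('side'),cv2.COLOR_RGB2BGR)
cv2.imwrite('pics/s7.png',np.hstack([cv2.resize(d[140:380,160:400],(560,560))]))"
```

```text
t 13.78 tcp [0.5668 0.1652 0.2114] yaw 129.27 tilt fix deg [ 0.69  0.56 -0.  ] F [ 0.5  0.2 -0.9] gap -0.0004 shift [ 0.0002 -0.0022  0.1344] j [ 0.15  0.34  0.01  1.22 -0.   -0.54]
```

View pics/s7.png

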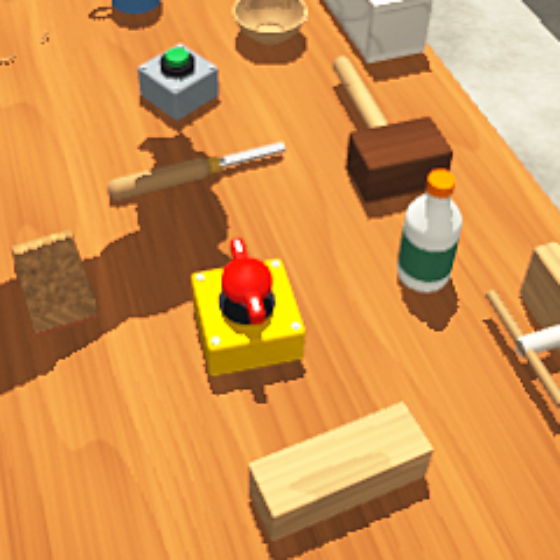

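The button at (178,60) and the head at (247,285) are both out, the loose things look undisturbed, and the robot is clear. Handing in.

```bash
python3 -c "
from workcell import env
print(env.hand_in())"
```

```text
the job is handed in; nothing more can be done
None
```

The emergency stop test is done and handed in at about 14 s on the robot's clock; the hand-in gives no verdict.

- **Latch:** I pressed the head with the shut fingertips to its stop (23 N, TCP at 0.101 m). After lifting off, the pictures showed it staying down.
- **Release:** I straddled the dome with the open fingers and turned about 58° clockwise against the wings. After turning back and lifting off, the pictures showed the head out and the wings back at rest.
- **Reset:** I pressed the green button fully in (TCP at 0.077 m, 20–32 N) and let it go.

The last picture showed the head and button out, the loose things in view where they stood (the mug was only partly in frame), and the arm clear. The camera position estimates differed by up to 7 mm in y, so I used values between them; the wrist camera agreed with these to about 2 mm. No check failed.

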